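# Send the well plate home and start the warmer with its two-key chord

## Robot

A 6-joint arm with a two-finger parallel gripper is mounted at the origin on the work surface. World frame = base frame: x ahead of the robot, y to its left, z up, the work surface at z = 0. Lengths are in m, angles in rad, forces in N, time in s.
With the tool pointing down it reaches from about 0.25 to 0.775 m from the base axis. Payload 4 kg.
Tool frame: the origin (TCP) lies at the very end of the fingers, on their centre line; the grasp point (between the pads) lies hold_point_z behind it (hold_point_z is the distance from the TCP to the grasp point, in m); z points along the fingers, y is the direction in which the jaws open and shut (so a half turn about z gives the same grasp; the last joint's range is limited). The gripper opens to 94 mm and grips with 3 to 60 N. Pads are 16 mm wide; open, the fingers measure 119 mm over their backs; the gripper's body (75 mm by 177 mm) begins 78 mm behind the grasp point.
Start: joints at [-1.414, 0.087, 1.371, -0, 1.684, -0.103], TCP at [0.141, -0.532, 0.174] pointing down, gripper open.
Joint ranges: [-3.1, 3.1], [-0.76, 2.03], [0.27, 2.55], [-1.08, 4.22], [0.17, 2.65], [-2.57, 2.57]. Speed limits (rad/s): [2.79, 2.79, 3.14, 3.14, 3.14, 3.14].

## Interface

Orientations are given as [roll, pitch, yaw] about the fixed x, y, z axes, in that order (R = Rz(yaw) Ry(pitch) Rx(roll)).
In Python, from bench import * gives the robot as it stands.
- The arm moves only by the tool step_arm, never from a script. Its argument "increments" is text: rows parted by semicolons, each of 6 numbers parted by spaces: the shift along the tool's x, y, z in cm, then the turn, a rotation vector about the tool's x, y, z in rad. A call has 1 to 5 rows; each row shifts and turns the commanded pose from where the row before left it, along the tool's axes as they then stand; what a row does not reach is not made up. A row lasts 1/10 s, in which the tool goes at most 50 mm and 8.59 degrees, less where a joint would pass 70% of its speed; a pose out of reach is approached as far as the arm can. A call is refused whole if a number of a shift passes 5 or a number of a turn 0.15, either way. A call with a gripper value outside its range is refused whole. "claw" is the gripper's target within -1 to 1 (shut at 1, half-way at 0, fully open at -1), set as the call begins (left out, the last holds). The fingers move at their own pace and stop on an object; the grip force is fixed at half the most. Time passes only in rows, so rows that do not move let the fingers close. It gives the time, the measured TCP pose, the force and the opening at its end, in the units of the state.
- get_obs(): the state, without advancing time (a new reading comes with each control period).
- snapshot(name): name is "scene" or "top"; returns the picture (420x560x3 uint8, red, green, blue); there is no depth.
- calibration(name): a dict with "camera_matrix" (3x3 intrinsics, pixels), "k1" (the pictures are not rectified: a ray, as slopes to the right and down, at radius r is drawn at 1 + k1 r^2 times it, then the intrinsics apply), "eye" and "orientation" of the camera in the world. Camera axes: x right, y up, looking along -z (the intrinsics and any distortion apply to the point x, -y, -z); pixel columns grow to the right and rows downward; lengths in m; the calibration is good to about 2 mm. A picture is of the moment at which its call begins. calibration takes no time and is no camera call.
- close_job(): hands the job in, once; it reports no verdict.
The state is a dict: "time": time; "joint_positions": joint angles; "qvel": joint speeds; "joint_torque": joint torques, N m; "tool_pos": TCP position; "ee_rot": TCP orientation; "wrist_force": force on the tool from outside, world axes, zero at the start; "wrist_torque": the same for the moment, N m; "width": finger opening in m.
Only numpy, scipy, OpenCV 4.12 (cv2) and the standard library are available. Lean on these libraries where they do the work, as an engineer would, in place of code of your own. Each camera call takes 0.05 s, during which the arm holds its last target. There are 200 camera calls.

## Task

With the fingertips only, push the well plate along its channel into the plate warmer until it is fully home against the stop, keeping it flat on the deck: never lift it. Then press the two green start keys down together, one fingertip on each and never one key alone, hold both down for at least 2 seconds, and let go so that both come back up. Leave the red stop key and everything else on the bench alone.

Things in the scene. Friction and masses are not known exactly. Their poses are not given: they have to be found in the camera images.
- warmer: Plate warmer, fixed white and grey bench unit, yaw varies. Origin on the table; its x points into the unit (away from the robot's side), y to its left. All offsets below called warmer x, y are in this frame. Its left half is a grey deck with a channel and a white hood; its right half a white console (x -90 to 130, y -155 to 0 mm, top 65 mm above the table) with two green keys and, farther back, a red one.
- channel (a point): Front end of the channel on the deck, warmer x = -185, y = 60 mm, 30 mm above the table (deck top, level). The straight open channel runs from here along warmer x, 89 mm wide between two aluminium guides that stand 12 mm above the deck, and goes on under the hood to a stop.
- hood (a point): Middle of the top front edge of the white hood, 90 mm above the table, warmer x = -10, y = 60 mm. The hood is 113 mm wide, reaches from here 140 mm into warmer x and covers the far part of the channel, with 30 mm of room above the deck.
- home (a point): The point of the deck (height 30 mm, warmer x = 18.5, y = 60 mm) where the plate's origin lies when the plate is fully home against the stop; its axes are the warmer's. 45 mm of the plate still stand out of the hood then.
- plate: Loose 24-well plate, pale with pink wells, 127 long (x) x 85 wide (y) x 18 high mm, about 0.12 kg, lying flat in the channel, 2 mm play either side, 55 to 95 mm short of home. Origin: centre of its underside; x points along the channel into the hood. It slides with light friction.
- plate_near_edge (a point): Middle of the plate's end face nearest the robot, 63.5 mm from the plate's centre, 9 mm above the deck. Pushing here along the warmer's x slides the plate in. The channel is open in front of it.
- key_left_top (a point): Centre of the top of the left green key: round, diameter 26 mm, top 89 mm above the table when up, in a black collar of diameter 42 mm whose top is 77 mm above the table. Warmer x = -30, y = -45 mm. Moves down with the key.
- key_right_top (a point): The same for the right green key, warmer x = -30, y = -105 mm: the two key centres are 60 mm apart along the warmer's y, nothing between them.
- key_left (a joint): Travel of the left green key in m: 0 up, 0.008 fully down. Springs back; starts to move at 1.2 N, fully down at 4 N. It counts as down beyond 0.005.
- key_right (a joint): The same for the right green key.
- stop_key (a joint): Travel of the red stop key (diameter 20 mm, warmer x = 40, y = -75 mm, top 87 mm above the table): 0 up, 0.006 down. Leave it alone.
- orange_rack: Bystander: loose orange tube rack, 70 x 120 x 45, capped tubes to 75 high (mm). Origin: centre of its underside.
- blue_rack: Bystander: loose blue tube rack, 70 x 120 x 45, capped tubes to 75 high (mm). Origin: centre of its underside.
- tip_box: Bystander: loose dark blue box with yellow top, 80 x 120 x 53 (mm). Origin: centre of its underside.
- blue_bottle: Bystander: loose blue bottle with black cap, diameter 72, height 150 (mm). Origin: centre of its underside.
- jar: Bystander: loose white jar, diameter 54, height 75, standing on the table in front of the warmer's console (mm). Origin: centre of its underside.
- vial: Bystander: loose small vial with red cap, diameter 24, height 45, standing on the console's far part, behind the red stop key (mm). Origin: centre of its underside.
Things that resemble listed ones, but are neither listed nor needed, are in the scene too. Of the things that look like the plate, the smallest one is meant.

How it is judged:
By the outcome, as a careful person would: the job done as asked, in the order asked, and still so for the second after the job is handed in, with the robot touching nothing.
It also fails if it takes over 58 s, if anything falls off the work surface, if the arm or the gripper's body presses on something with over 40 N, if the wrist force passes 120 N, or if a joint passes its speed limit or range.

## Working session

There is one attempt and no reset: what is moved stays moved. The work goes in short steps, Python scripts to look and compute and a tool call to move; the robot and the scene stay as the last step left them, time stands still between calls to the robot, and variables do not carry over. Pictures are saved under pics/ and viewed, about 8 in all and at most 12, crops included, and the job is handed in when it is done.

Besides the shell and the picture viewer there is one more tool, called after "Emit:" by a JSON object that holds its "api" and its "payload", one argument or row to a line. step_arm: Moves the arm, as the interface text tells. Its arguments: {"type":"object","properties":{"increments":{"type":"string"},"claw":{"type":"number"}},"required":["increments"]}

```bash
ls; mkdir -p pics; python3 - <<'E'
from bench import *
import cv2
for n in("scene","top"):
    cv2.imwrite(f"pics/{n}0.png",snapshot(n)[:,:,::-1]); c=calibration(n); print(n,c)
print(get_obs())
E
```

```text
pics
scene {'camera_matrix': array([[393.35501546,   0.        , 280.68496129],
       [  0.        , 393.35501546, 213.30106291],
       [  0.        ,   0.        ,   1.        ]]), 'k1': -0.07772702216185125, 'eye': array([ 0.94328989, -0.64232403,  0.65072661]), 'orientation': array([0.91190944, 0.00596982, 0.56555011])}
top {'camera_matrix': array([[421.73739219,   0.        , 274.27536519],
       [  0.        , 421.73739219, 206.79847493],
       [  0.        ,   0.        ,   1.        ]]), 'k1': -0.05941477326486007, 'eye': array([ 0.38023038, -0.01590437,  1.28614172]), 'orientation': array([ 0.15734899,  0.02274611, -1.54523251])}
{'time': 0.1, 'joint_positions': array([-1.41408524e+00,  8.79028460e-02,  1.37207285e+00, -2.23208569e-05,
        1.68359039e+00, -1.03110459e-01]), 'qvel': array([ 0.00024531, -0.00147666, -0.00263772, -0.00044137,  0.00067272,
       -0.00117094]), 'joint_torque': array([ 2.66526229e-03, -3.41249371e+01, -3.03302050e+01,  7.20847305e-02,
        3.03969299e-02, -8.84559677e-05]), 'tool_pos': array([ 0.14119587, -0.53100459,  0.17282474]), 'ee_rot': array([-3.13962742e+00, -1.81055205e-04,  2.59818880e-01]), 'wrist_force': array([-0.22029042,  0.16353637,  0.00139755]), 'wrist_torque': array([0.04084374, 0.01644615, 0.00689174]), 'width': 0.09372656840565609}
```

View pics/top0.png

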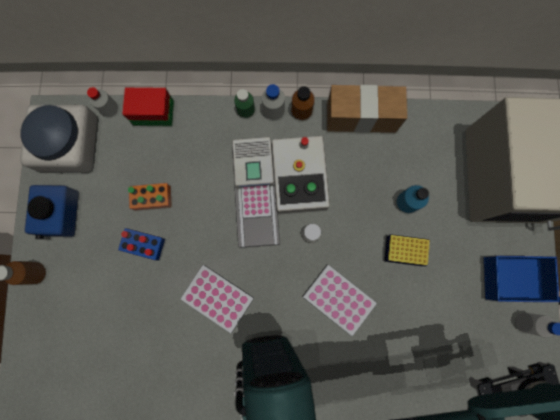

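View pics/scene0.png

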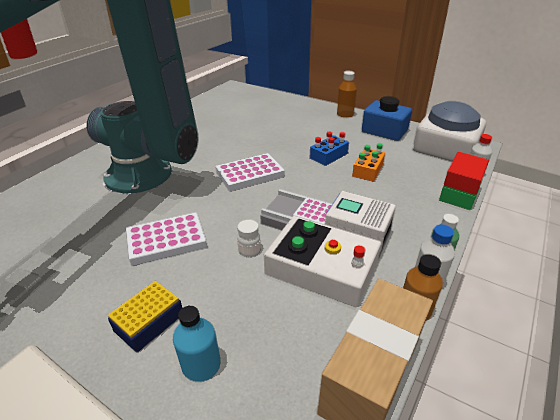

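The top view shows the warmer at about (265-300, 140-240). The plate in its channel is at (256,203). Two larger plate look-alikes lie on the table at (217,298) and (340,299). The one in the channel is the smallest and the only one in a channel, so it fits. I'll confirm this with an enlarged crop.

```bash
cat > h.py <<'E'
import numpy as np, cv2
from scipy.spatial.transform import Rotation as Ro
from scipy.optimize import least_squares
from bench import *
def proj(n,P):
    c=calibration(n); R=Ro.from_euler('xyz',c["orientation"]).as_matrix()
    q=(np.atleast_2d(P)-c["eye"])@R; s=np.c_[q[:,0],-q[:,1]]/-q[:,2:]
    s=s*(1+c["k1"]*(s**2).sum(1,keepdims=True)); K=c["camera_matrix"]
    return s@K[:2,:2].T+K[:2,2]
def ray_z(n,uv,z):
    f=lambda p:(proj(n,[[p[0],p[1],z]])-uv).ravel()
    return least_squares(f,[.5,0]).x
def w2(p,P):  # warmer pose (x,y,yaw), points in warmer frame (m)
    P=np.atleast_2d(P); c,s=np.cos(p[2]),np.sin(p[2])
    return np.c_[p[0]+c*P[:,0]-s*P[:,1],p[1]+s*P[:,0]+c*P[:,1],P[:,2]]
E
python3 - <<'E'
from h import *
t=cv2.imread("pics/top0.png")[125:255,220:345]; s=cv2.imread("pics/scene0.png")[175:305,250:410]
a=cv2.resize(t,None,fx=4.4,fy=4.4,interpolation=2); cv2.imwrite("pics/c1.png",a)
b=cv2.resize(s,None,fx=4.5,fy=4.5,interpolation=2); cv2.imwrite("pics/c2.png",b)
E
```

```text
(no output)
```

View pics/c1.png

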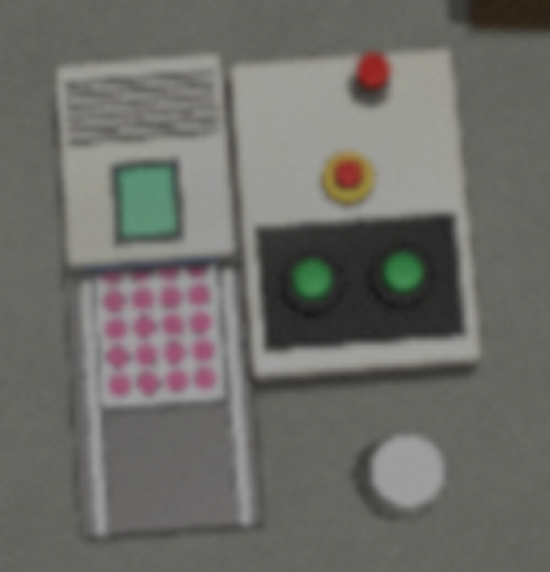

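View pics/c2.png

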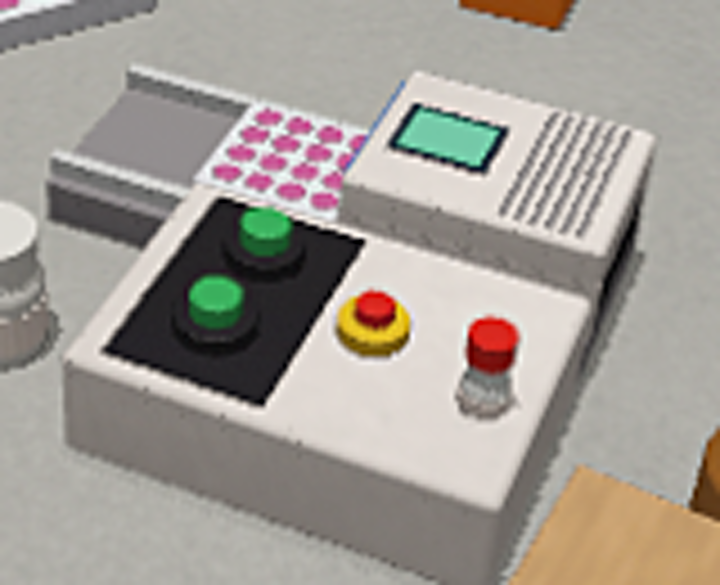

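Crop confirms it: the pale plate in the channel, near edge at crop (104,408)-(225,400). The green keys are at (313,278) and (405,270), the red stop key at (348,174), and the vial at (372,72). Next I'll fit the warmer pose.

```bash
cat > fit.py <<'E'
from h import *
L=[((-30,-45,89),(313,278),(266,220)),((-30,-105,89),(405,270),(216,290)),((-90,0,65),(257,378),None),((-90,-155,65),(478,360),(68,365)),
((130,0,65),(233,65),(588,297)),((130,-155,65),(450,50),(500,508)),((-10,116.5,90),(72,268),(410,75)),((-10,3.5,90),(235,258),None),((130,116.5,90),(58,68),(655,135)),((130,3.5,90),(220,55),(605,250)),((40,-75,87),(348,174),(376,298))]
A=np.array([np.array(l[1])for l in L],float); A=(A+.5)/4.4-.5+[220,125]
ids=[i for i,l in enumerate(L) if l[2]]
B=np.array([L[i][2] for i in ids],float); B=(B+.5)/4.5-.5+[250,175]
P=np.array([l[0] for l in L])/1000.
res=lambda p:np.r_[(proj("top",w2(p,P))-A).ravel(),(proj("scene",w2(p,P[ids]))-B).ravel()]
f=least_squares(res,[.6,0,0],loss='soft_l1'); p=f.x; print(p); print(res(p).reshape(-1,2).round(1).tolist())
def inv(X): 
    d=X-p[:2]; c,s=np.cos(p[2]),np.sin(p[2]); return np.array([c*d[0]+s*d[1],-s*d[0]+c*d[1]])*1000
for q in[(104,408),(225,400)]: print("edge",inv(ray_z("top",(np.array(q)+.5)/4.4-.5+[220,125],.048)))
for q in[(265,100),(195,180)]: print("edge s",inv(ray_z("scene",(np.array(q)+.5)/4.5-.5+[250,175],.048)))
print("jar",inv(ray_z("top",(np.array((407,470))+.5)/4.4-.5+[220,125],.075)))
print("channel,edge-80,keysmid",w2(p,[[-.185,.06,.03],[-.16,.06,.03],[-.045,.06,.03],[-.03,-.075,.089]]))
np.save("p.npy",p)
E
python3 fit.py
```

```text
[0.6503664  0.01716946 0.10694789]
[[0.2, 0.3], [-0.0, 0.4], [-0.7, 0.5], [1.8, 0.2], [-1.3, -0.3], [0.7, -1.2], [-1.0, 0.5], [0.7, -0.6], [-0.9, -0.2], [0.3, -0.6], [0.4, -0.2], [-0.3, 0.2], [-0.1, 0.6], [-2.5, -1.9], [1.3, -0.4], [0.3, 0.1], [0.1, -2.1], [0.4, -1.1], [-0.3, 0.6], [-0.2, 0.6]]
edge [-97.74286481 102.39007669]
edge [-99.19862002  20.59485267]
edge s [-92.23917023 105.25665011]
edge s [-97.11677184  17.91910571]
jar [-159.09465412  -94.9047374 ]
channel,edge-80,keysmid [[ 0.46001875  0.05707898  0.03      ]
 [ 0.48487591  0.05974759  0.03      ]
 [ 0.59921886  0.07202316  0.03      ]
 [ 0.62854361 -0.06060436  0.089     ]]
```

Emit:
{"api": "step_arm", "payload": {
  "increments": "0 0 0 0 0 0.15; 2.8 -3.67 0 0 0 0.003; 2.8 -3.67 0 0 0 0; 2.8 -3.67 0 0 0 0; 2.8 -3.67 0 0 0 0",
  "claw": 0
}}

```text
time: 0.6
tool_pos: [0.2373, -0.3718, 0.1732]
ee_rot: [-3.141, 0.0, 0.106]
wrist_force: [1.4, 0.2, 0.3]
width: 0.0576
```

Emit:
{"api": "step_arm", "payload": {
  "increments": "2.8 -3.67 0 0 0 0; 2.8 -3.67 0 0 0 0; 2.8 -3.67 0 0 0 0; 2.8 -3.67 0 0 0 0; 2.8 -3.67 0 0 0 0"
}}

```text
time: 1.1
tool_pos: [0.3569, -0.1744, 0.1736]
ee_rot: [3.142, -0.0, 0.106]
wrist_force: [1.0, 0.0, 0.2]
width: 0.0468
```

Emit:
{"api": "step_arm", "payload": {
  "increments": "2.8 -3.67 0 0 0 0; 2.8 -3.67 0 0 0 0; 2.8 -3.67 0 0 0 0; 2.8 -3.67 0 0 0 0; 2.8 -3.67 0 0 0 0"
}}

```text
time: 1.6
tool_pos: [0.4765, 0.0231, 0.1735]
ee_rot: [3.141, 0.0, 0.107]
wrist_force: [0.3, 0.1, 0.0]
width: 0.0471
```

```bash
cat > st.py <<'E'
from h import *
import sys
p=np.load("p.npy"); o=get_obs(); d=o["tool_pos"]; e=d[:2]-p[:2]; c,s=np.cos(p[2]),np.sin(p[2])
print("warmer mm",1000*np.array([c*e[0]+s*e[1],-s*e[0]+c*e[1],d[2]]).round(4),"rot",o["ee_rot"].round(4),"want yaw",p[2].round(4),"F",o["wrist_force"].round(2),"w",o["width"],"t",o["time"])
E
python3 st.py
```

```text
warmer mm [-172.2   24.5  173.5] rot [3.1413e+00 5.0000e-04 1.0730e-01] want yaw 0.1069 F [0.33 0.1  0.  ] w 0.04708780633067457 t 1.6
```

Emit:
{"api": "step_arm", "payload": {
  "increments": "3.2 -3.5 0 0 0 0; 0 0 4 0 0 0; 0 0 4 0 0 0; 0 0 0 0 0 0; 0 0 0 0 0 0"
}}

```text
time: 2.1
tool_pos: [0.5036, 0.0593, 0.0935]
ee_rot: [-3.141, 0.002, 0.107]
wrist_force: [-0.9, -0.0, 1.6]
width: 0.0468
```

```bash
python3 st.py; python3 - <<'E'
from h import *
p=np.load("p.npy")
out=[]
for n,(x,y,w,hh) in {"top":(215,170,110,90),"scene":(240,130,170,139)}.items():
    im=snapshot(n)[:,:,::-1].copy()[y:y+hh,x:x+w]; out.append(cv2.resize(im,(400,int(400*hh/w)),interpolation=2))
cv2.imwrite("pics/a1.png",np.hstack([cv2.copyMakeBorder(o,0,330-len(o),0,0,0) for o in out]))
E
```

```text
warmer mm [-141.5   57.6   93.5] rot [-3.1414e+00  2.3000e-03  1.0670e-01] want yaw 0.1069 F [-0.91 -0.02  1.62] w 0.04679469766014761 t 2.1
```

View pics/a1.png

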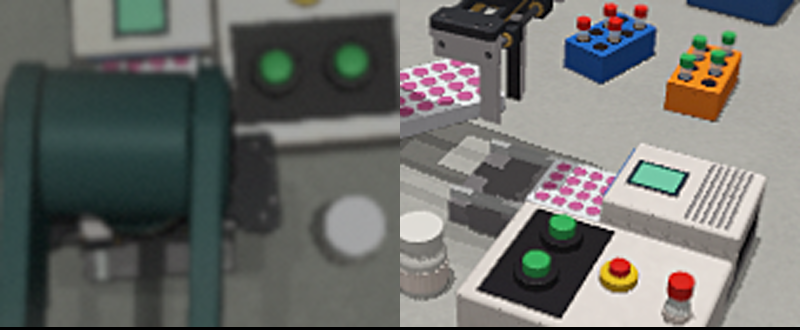

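```bash
python3 - <<'E'
from h import *
o=get_obs(); R=Ro.from_euler('xyz',o["ee_rot"]).as_matrix()
for dy in(-.03,.03): print(((proj("scene",o["tool_pos"]+R@[0,dy,0])-[240,130])/.425+[400,0]).round())
E
```

```text
[[517. 119.]]
[[492. 147.]]
```

```bash
python3 - <<'E'
from h import *
o=get_obs(); R=Ro.from_euler('xyz',o["ee_rot"]).as_matrix(); print(o["tool_pos"],o["time"])
im=snapshot("scene")[:,:,::-1][110:230,230:330]
im=cv2.resize(im,None,fx=5,fy=5,interpolation=cv2.INTER_CUBIC)
for dy in(-.03,.03):
    q=((proj("scene",o["tool_pos"]+R@[0,dy,0])-[230,110]+.5)*5)[0]; cv2.drawMarker(im,tuple(int(v) for v in q),(0,255,0),0,16,1)
cv2.imwrite("pics/a2.png",im)
E
```

```text
[0.50591045 0.0590743  0.09650946] 2.2
```

View pics/a2.png

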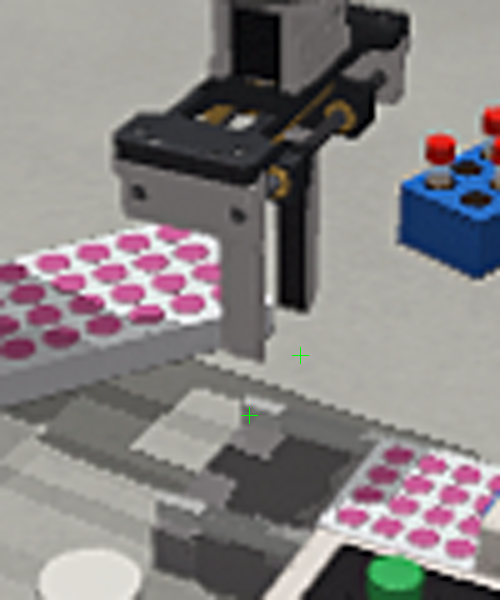

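Emit:
{"api": "step_arm", "payload": {
  "increments": "0.2 -0.1 2.5 0 0 0; 0 0 2.2 0 0 0; 0 0 0 0 0 0; 0 0 0 0 0 0"
}}

```text
time: 2.65
tool_pos: [0.5072, 0.0603, 0.0487]
ee_rot: [3.141, -0.003, 0.106]
wrist_force: [0.5, 0.2, 1.3]
width: 0.047
```

```bash
python3 st.py; python3 - <<'E'
from h import *
o=get_obs(); R=Ro.from_euler('xyz',o["ee_rot"]).as_matrix()
im=snapshot("scene")[:,:,::-1][130:240,230:350]
im=cv2.resize(im,None,fx=5,fy=5,interpolation=cv2.INTER_CUBIC)
for dz,c in((0,(0,255,0)),(-.025,(0,255,255))):
  for dy in(-.03,.03):
    q=((proj("scene",o["tool_pos"]+R@[0,dy,dz])-[230,130]+.5)*5)[0]; cv2.drawMarker(im,tuple(int(v) for v in q),c,0,12,1)
cv2.imwrite("pics/a3.png",im)
E
```

```text
warmer mm [-137.7   58.2   48.7] rot [ 3.1413e+00 -2.6000e-03  1.0630e-01] want yaw 0.1069 F [0.48 0.22 1.34] w 0.0470406980382767 t 2.65
```

View pics/a3.png

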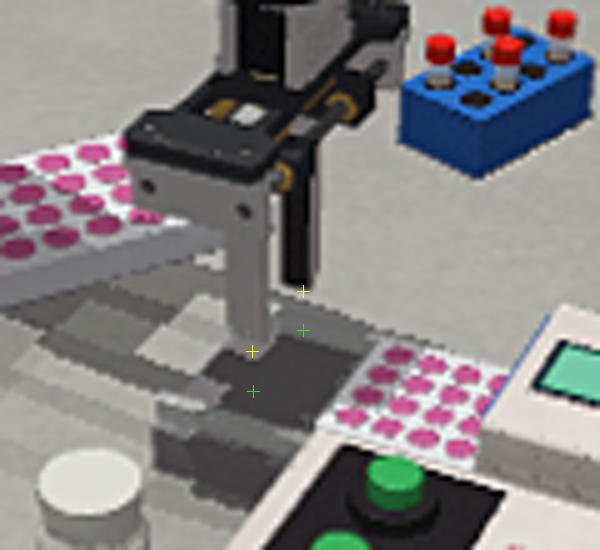

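```bash
python3 - <<'E'
from h import *
R=Ro.from_euler('xyz',[-3.1396,0,.2598]).as_matrix(); t=np.array([.1412,-.5310,.1728])
im=cv2.imread("pics/top0.png")[330:420,440:560]; im=cv2.resize(im,None,fx=5,fy=5,interpolation=cv2.INTER_CUBIC)
im=cv2.convertScaleAbs(im,alpha=2.2)
for dz,c in((0,(0,255,0)),(-.025,(0,255,255)),(-.1,(0,0,255))):
  for dy in(-.053,.053):
    q=((proj("top",t+R@[0,dy,dz])-[440,330]+.5)*5)[0]; cv2.drawMarker(im,tuple(int(v) for v in q),c,0,12,1)
cv2.imwrite("pics/a4.png",im)
E
```

```text
(no output)
```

View pics/a4.png

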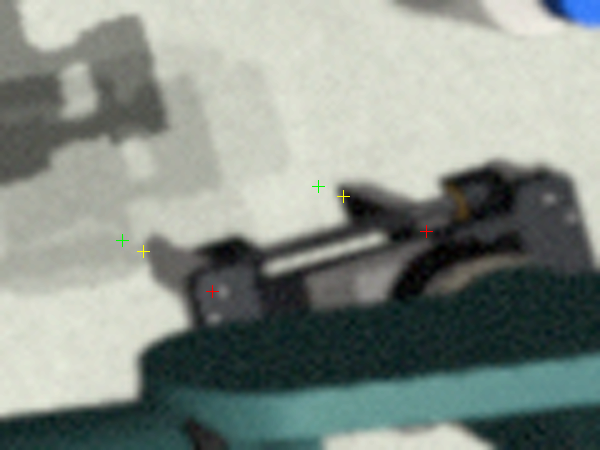

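Both views agree that the visible fingertips sit about 25-30 mm behind the reported TCP along the tool axis, with no sideways error. I'll lower carefully and check with the camera and the force reading.

Emit:
{"api": "step_arm", "payload": {
  "increments": "0 -0.15 1 0 0 0; 0 0 1 0 0 0; 0 0 0.8 0 0 0; 0 0 0 0 0 0; 0 0 0 0 0 0"
}}

```text
time: 3.2
tool_pos: [0.5056, 0.0621, 0.0183]
ee_rot: [-3.142, 0.001, 0.107]
wrist_force: [0.1, 0.3, 0.0]
width: 0.047
```

```bash
python3 st.py; python3 - <<'E'
from h import *
o=get_obs(); R=Ro.from_euler('xyz',o["ee_rot"]).as_matrix()
im=snapshot("scene")[:,:,::-1][140:240,240:340]
im=cv2.resize(im,None,fx=6,fy=6,interpolation=cv2.INTER_CUBIC)
for dz,c in((0,(0,255,0)),(-.025,(0,255,255))):
  for dy in(-.03,.03):
    q=((proj("scene",o["tool_pos"]+R@[0,dy,dz])-[240,140]+.5)*6)[0]; cv2.drawMarker(im,tuple(int(v) for v in q),c,0,12,1)
cv2.imwrite("pics/a5.png",im)
E
```

```text
warmer mm [-139.2   60.1   18.3] rot [-3.1415e+00  1.1000e-03  1.0690e-01] want yaw 0.1069 F [0.14 0.3  0.04] w 0.04702964014525598 t 3.2
```

View pics/a5.png

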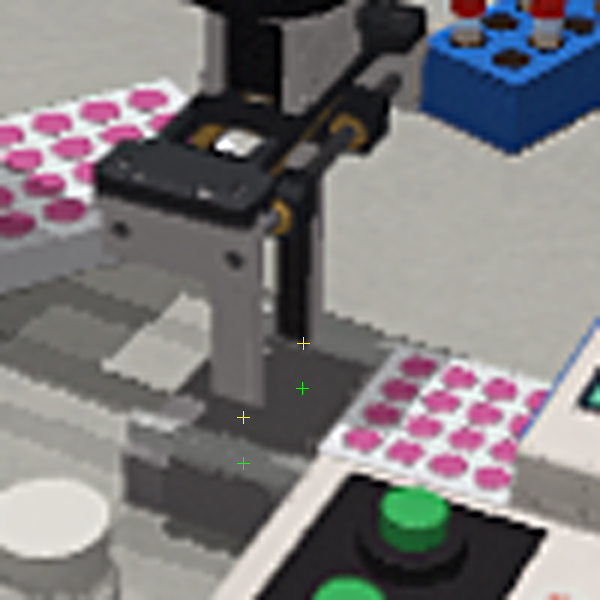

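Emit:
{"api": "step_arm", "payload": {
  "increments": "0 0 0.5 0 0 0; 0 0 0 0 0 0; 0 0 0 0 0 0"
}}

```text
time: 3.55
tool_pos: [0.5059, 0.062, 0.0138]
ee_rot: [3.141, 0.0, 0.107]
wrist_force: [-0.2, 0.8, -0.2]
width: 0.0471
```

Emit:
{"api": "step_arm", "payload": {
  "increments": "0 0 0.5 0 0 0; 0 0 0 0 0 0; 0 0 0 0 0 0"
}}

```text
time: 3.85
tool_pos: [0.5058, 0.062, 0.0086]
ee_rot: [3.142, 0.0, 0.107]
wrist_force: [-0.1, -0.8, 0.4]
width: 0.0465
```

Emit:
{"api": "step_arm", "payload": {
  "increments": "1 0 0 0 0 0; 1 0 0 0 0 0; 0.7 0 0 0 0 0; 0.5 0 0 0 0 0; 0.5 0 0 0 0 0"
}}

```text
time: 4.35
tool_pos: [0.5427, 0.066, 0.0088]
ee_rot: [3.142, 0.002, 0.107]
wrist_force: [-2.4, -1.2, 2.1]
width: 0.0472
```

Emit:
{"api": "step_arm", "payload": {
  "increments": "0.5 0 0 0 0 0; 0.5 0 0 0 0 0; 0.5 0 0 0 0 0; 0.5 0 0 0 0 0; 0.5 0 0 0 0 0"
}}

```text
time: 4.85
tool_pos: [0.568, 0.0687, 0.0088]
ee_rot: [3.142, -0.0, 0.107]
wrist_force: [-0.5, 0.3, 0.2]
width: 0.047
```

Emit:
{"api": "step_arm", "payload": {
  "increments": "0.4 0 0 0 0 0; 0.3 0 0 0 0 0; 0.2 0 0 0 0 0; 0 0 0 0 0 0"
}}

```text
time: 5.25
tool_pos: [0.577, 0.0697, 0.0089]
ee_rot: [3.142, -0.001, 0.107]
wrist_force: [-0.7, 1.1, 0.2]
width: 0.0467
```

```bash
python3 st.py; python3 - <<'E'
from h import *
im=snapshot("scene")[:,:,::-1][130:240,250:370]
cv2.imwrite("pics/a6.png",cv2.resize(im,None,fx=5,fy=5,interpolation=cv2.INTER_CUBIC))
E
```

```text
warmer mm [-67.3  60.    8.9] rot [ 3.1415e+00 -6.0000e-04  1.0680e-01] want yaw 0.1069 F [-0.65  1.12  0.24] w 0.046718808225948774 t 5.25
```

View pics/a6.png

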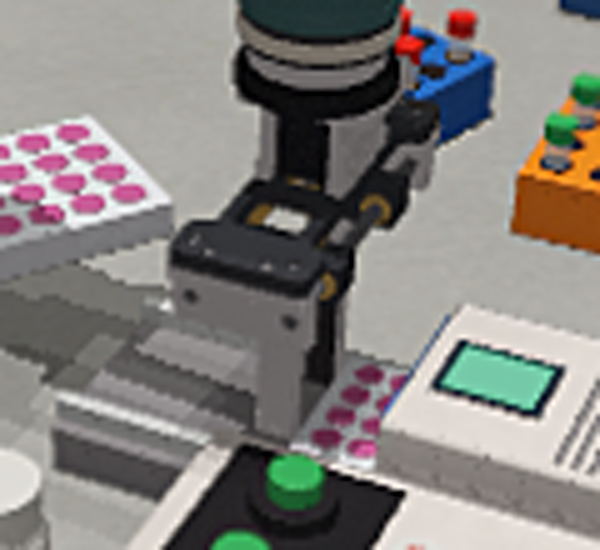

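The plate is sliding in. I'll continue gently until the force shows the stop.

Emit:
{"api": "step_arm", "payload": {
  "increments": "0.3 0 0 0 0 0; 0.3 0 0 0 0 0; 0.3 0 0 0 0 0; 0.2 0 0 0 0 0; 0 0 0 0 0 0"
}}

```text
time: 5.8
tool_pos: [0.588, 0.0708, 0.0089]
ee_rot: [3.141, -0.001, 0.107]
wrist_force: [0.0, 0.5, -0.8]
width: 0.0469
```

Emit:
{"api": "step_arm", "payload": {
  "increments": "0.15 0 0 0 0 0; 0.15 0 0 0 0 0; 0 0 0 0 0 0; 0 0 0 0 0 0"
}}

```text
time: 6.2
tool_pos: [0.5907, 0.0711, 0.0089]
ee_rot: [3.141, -0.001, 0.107]
wrist_force: [0.1, 0.8, 0.8]
width: 0.0469
```

Emit:
{"api": "step_arm", "payload": {
  "increments": "0.15 0 0 0 0 0; 0 0 0 0 0 0; 0.15 0 0 0 0 0; 0 0 0 0 0 0"
}}

```text
time: 6.6
tool_pos: [0.592, 0.0713, 0.0088]
ee_rot: [3.142, 0.003, 0.107]
wrist_force: [-5.3, -0.7, 3.8]
width: 0.0469
```

Emit:
{"api": "step_arm", "payload": {
  "increments": "0.15 0 0 0 0 0; 0 0 0 0 0 0; 0.1 0 0 0 0 0; 0 0 0 0 0 0"
}}

```text
time: 7.0
tool_pos: [0.5919, 0.0713, 0.0089]
ee_rot: [3.141, 0.009, 0.107]
wrist_force: [-10.4, -0.6, 7.2]
width: 0.0472
```

Emit:
{"api": "step_arm", "payload": {
  "increments": "-0.3 0 0 0 0 0; -0.7 0 0 0 0 0; -1 0 0 0 0 0; 0 0 0 0 0 0"
}}

```text
time: 7.4
tool_pos: [0.5751, 0.0696, 0.0087]
ee_rot: [3.142, 0.0, 0.107]
wrist_force: [-0.1, 0.2, -0.6]
width: 0.0471
```

Emit:
{"api": "step_arm", "payload": {
  "increments": "0 0 -3 0 0 0; 0 0 -4 0 0 0; 0 0 -4 0 0 0; 0 0 0 0 0 0; 0 0 0 0 0 0"
}}

```text
time: 7.9
tool_pos: [0.5771, 0.0696, 0.1203]
ee_rot: [3.141, -0.004, 0.107]
wrist_force: [-0.1, -0.1, 0.1]
width: 0.0469
```

```bash
python3 st.py
```

```text
warmer mm [-67.2  60.  120.3] rot [ 3.1413 -0.0037  0.1068] want yaw 0.1069 F [-0.1  -0.07  0.12] w 0.046939612216201534 t 7.9
```

Emit:
{"api": "step_arm", "payload": {
  "increments": "0.9 3.4 0 0 0 0; 0.9 3.4 0 0 0 0; 0.9 3.4 0 0 0 0; 1.0 3.3 0 0 0 0; 0 0 0 0 0 0"
}}

```text
time: 8.4
tool_pos: [0.6268, -0.0646, 0.1153]
ee_rot: [3.141, 0.005, 0.102]
wrist_force: [-0.2, 0.5, 0.2]
width: 0.0471
```

Emit:
{"api": "step_arm", "payload": {
  "increments": "0 0 2 0 0 0; 0 0 2 0 0 0; 0 0 0 0 0 0; 0 0 0 0 0 0; 0 0 0 0 0 0"
}}

```text
time: 8.9
tool_pos: [0.6276, -0.0603, 0.0796]
ee_rot: [3.141, -0.001, 0.107]
wrist_force: [0.1, -0.2, 0.1]
width: 0.047
```

```bash
python3 st.py; python3 - <<'E'
from h import *
im=snapshot("scene")[:,:,::-1][140:250,250:370]
cv2.imwrite("pics/a7.png",cv2.resize(im,None,fx=5,fy=5,interpolation=cv2.INTER_CUBIC))
E
```

```text
warmer mm [-30.9 -74.5  79.6] rot [ 3.1413e+00 -1.0000e-03  1.0740e-01] want yaw 0.1069 F [ 0.1  -0.23  0.07] w 0.04701745781536241 t 8.9
```

View pics/a7.png

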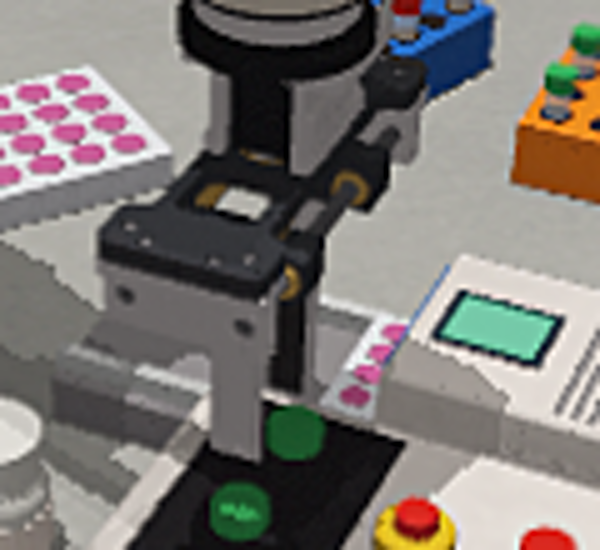

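Emit:
{"api": "step_arm", "payload": {
  "increments": "0.1 0 1.4 0 0 0; 0 0 0 0 0 0; 0 0 0 0 0 0"
}}

```text
time: 9.25
tool_pos: [0.6277, -0.0604, 0.064]
ee_rot: [-3.141, 0.002, 0.107]
wrist_force: [0.3, 1.1, 0.2]
width: 0.0468
```

Emit:
{"api": "step_arm", "payload": {
  "increments": "0 0 0.3 0 0 0; 0 0 0 0 0 0; 0 0 0 0 0 0"
}}

```text
time: 9.55
tool_pos: [0.6283, -0.0606, 0.0619]
ee_rot: [3.141, -0.0, 0.107]
wrist_force: [-0.4, 0.2, -0.2]
width: 0.0469
```

Emit:
{"api": "step_arm", "payload": {
  "increments": "0 0 0.3 0 0 0; 0 0 0 0 0 0; 0 0 0 0 0 0"
}}

```text
time: 9.85
tool_pos: [0.6281, -0.0606, 0.0587]
ee_rot: [3.142, 0.0, 0.107]
wrist_force: [-0.2, -0.1, 0.8]
width: 0.0472
```

Emit:
{"api": "step_arm", "payload": {
  "increments": "0 0 0.2 0 0 0; 0 0 0 0 0 0; 0 0 0 0 0 0"
}}

```text
time: 10.15
tool_pos: [0.6286, -0.0606, 0.0575]
ee_rot: [3.141, -0.001, 0.107]
wrist_force: [-0.5, 0.2, 2.3]
width: 0.0469
```

Emit:
{"api": "step_arm", "payload": {
  "increments": "0 0 0.2 0 0 0; 0 0 0 0 0 0; 0 0 0 0 0 0"
}}

```text
time: 10.45
tool_pos: [0.6286, -0.0606, 0.0553]
ee_rot: [3.141, -0.001, 0.107]
wrist_force: [0.4, -0.3, 4.2]
width: 0.0467
```

Emit:
{"api": "step_arm", "payload": {
  "increments": "0 0 0.4 0 0 0; 0 0 0 0 0 0; 0 0 0 0 0 0"
}}

```text
time: 10.75
tool_pos: [0.6286, -0.0607, 0.0517]
ee_rot: [3.141, -0.001, 0.107]
wrist_force: [-0.8, -0.7, 6.2]
width: 0.0471
```

```bash
python3 st.py; python3 -c "
from bench import *
o=get_obs();print(o['wrist_torque'],o['wrist_force'])"
```

```text
warmer mm [-30.  -75.1  51.7] rot [ 3.1412e+00 -1.0000e-03  1.0680e-01] want yaw 0.1069 F [-0.8  -0.66  6.24] w 0.04713113467827871 t 10.75
[ 0.05689296  0.23164718 -0.04507407] [-0.80482003 -0.65777007  6.23792855]
```

Emit:
{"api": "step_arm", "payload": {
  "increments": "0 0 0.12 0 0 0; 0 0 0 0 0 0; 0 0 0 0 0 0; 0 0 0 0 0 0; 0 0 0 0 0 0"
}}

```text
time: 11.25
tool_pos: [0.6286, -0.0606, 0.0508]
ee_rot: [3.141, -0.001, 0.107]
wrist_force: [-1.4, 0.2, 7.8]
width: 0.0467
```

```bash
python3 st.py; python3 - <<'E'
from h import *
a=snapshot("scene")[:,:,::-1][160:260,260:380]
cv2.imwrite("pics/a8.png",cv2.resize(a,None,fx=5,fy=5,interpolation=cv2.INTER_CUBIC))
E
```

```text
warmer mm [-29.9 -75.   50.8] rot [ 3.1411e+00 -1.2000e-03  1.0690e-01] want yaw 0.1069 F [-1.41  0.16  7.76] w 0.046736489252870564 t 11.25
```

Emit:
{"api": "step_arm", "payload": {
  "increments": "0 0 0 0 0 0; 0 0 0 0 0 0; 0 0 0 0 0 0; 0 0 0 0 0 0; 0 0 0 0 0 0"
}}

```text
time: 11.8
tool_pos: [0.6286, -0.0607, 0.0508]
ee_rot: [3.141, -0.001, 0.107]
wrist_force: [-1.6, 0.3, 5.9]
width: 0.0469
```

Emit:
{"api": "step_arm", "payload": {
  "increments": "0 0 0 0 0 0; 0 0 0 0 0 0; 0 0 0 0 0 0; 0 0 0 0 0 0; 0 0 0 0 0 0"
}}

```text
time: 12.3
tool_pos: [0.6286, -0.0607, 0.0508]
ee_rot: [3.141, -0.001, 0.107]
wrist_force: [-1.6, 0.4, 6.7]
width: 0.0469
```

Emit:
{"api": "step_arm", "payload": {
  "increments": "0 0 0 0 0 0; 0 0 0 0 0 0; 0 0 0 0 0 0; 0 0 0 0 0 0; 0 0 0 0 0 0"
}}

```text
time: 12.8
tool_pos: [0.6286, -0.0607, 0.0508]
ee_rot: [3.141, -0.001, 0.107]
wrist_force: [-1.6, 0.2, 6.6]
width: 0.0471
```

Emit:
{"api": "step_arm", "payload": {
  "increments": "0 0 0 0 0 0; 0 0 0 0 0 0; 0 0 0 0 0 0; 0 0 0 0 0 0; 0 0 0 0 0 0"
}}

```text
time: 13.3
tool_pos: [0.6286, -0.0607, 0.0508]
ee_rot: [3.141, -0.001, 0.107]
wrist_force: [-1.1, 0.4, 6.5]
width: 0.0471
```

Emit:
{"api": "step_arm", "payload": {
  "increments": "0 0 0 0 0 0; 0 0 0 0 0 0; 0 0 0 0 0 0; 0 0 0 0 0 0; 0 0 0 0 0 0"
}}

```text
time: 13.8
tool_pos: [0.6286, -0.0607, 0.0508]
ee_rot: [3.141, -0.001, 0.107]
wrist_force: [-1.0, -0.2, 6.9]
width: 0.0471
```

Emit:
{"api": "step_arm", "payload": {
  "increments": "0 0 0.06 0 0 0; 0 0 0 0 0 0; 0 0 0 0 0 0; 0 0 0 0 0 0; 0 0 0 0 0 0"
}}

```text
time: 14.3
tool_pos: [0.6286, -0.0607, 0.0503]
ee_rot: [3.141, -0.001, 0.107]
wrist_force: [-1.1, 0.2, 7.6]
width: 0.047
```

Emit:
{"api": "step_arm", "payload": {
  "increments": "0 0 0 0 0 0; 0 0 0 0 0 0; 0 0 0 0 0 0; 0 0 0 0 0 0; 0 0 0 0 0 0"
}}

```text
time: 14.8
tool_pos: [0.6286, -0.0607, 0.0503]
ee_rot: [3.141, -0.001, 0.107]
wrist_force: [-1.9, 1.3, 7.3]
width: 0.0472
```

Emit:
{"api": "step_arm", "payload": {
  "increments": "0 0 0 0 0 0; 0 0 0 0 0 0; 0 0 0 0 0 0; 0 0 0 0 0 0; 0 0 0 0 0 0"
}}

```text
time: 15.3
tool_pos: [0.6286, -0.0607, 0.0503]
ee_rot: [3.141, -0.001, 0.107]
wrist_force: [-1.5, 0.0, 7.3]
width: 0.0468
```

Emit:
{"api": "step_arm", "payload": {
  "increments": "0 0 0 0 0 0; 0 0 0 0 0 0; 0 0 0 0 0 0; 0 0 0 0 0 0; 0 0 0 0 0 0"
}}

```text
time: 15.8
tool_pos: [0.6286, -0.0607, 0.0503]
ee_rot: [3.141, -0.001, 0.107]
wrist_force: [-2.3, -0.0, 6.7]
width: 0.047
```

Emit:
{"api": "step_arm", "payload": {
  "increments": "0 0 0 0 0 0; 0 0 0 0 0 0; 0 0 0 0 0 0; 0 0 0 0 0 0; 0 0 0 0 0 0"
}}

```text
time: 16.3
tool_pos: [0.6286, -0.0606, 0.0503]
ee_rot: [3.141, -0.001, 0.107]
wrist_force: [-1.3, 0.5, 8.0]
width: 0.0468
```

Emit:
{"api": "step_arm", "payload": {
  "increments": "0 0 -1 0 0 0; 0 0 -2 0 0 0; 0 0 -3 0 0 0; 0 0 -4 0 0 0; 0 0 -1 0 0 0"
}}

```text
time: 16.8
tool_pos: [0.6303, -0.061, 0.1639]
ee_rot: [3.139, -0.007, 0.107]
wrist_force: [0.2, -0.5, 0.5]
width: 0.0474
```

Emit:
{"api": "step_arm", "payload": {
  "increments": "-3 3 -1 0 0 0; -3 3 0 0 0 0; -3 3 0 0 0 0; -3 3 0 0 0 0; -3 3 0 0 0 0"
}}

```text
time: 17.3
tool_pos: [0.4933, -0.2264, 0.1674]
ee_rot: [-3.14, 0.002, 0.107]
wrist_force: [0.5, -0.9, -0.8]
width: 0.0465
```

Emit:
{"api": "step_arm", "payload": {
  "increments": "-3 3 0 0 0 0; -3 3 0 0 0 0; -3 3 0 0 0 0; 0 0 0 0 0 0; 0 0 0 0 0 0"
}}

```text
time: 17.8
tool_pos: [0.4143, -0.3248, 0.1677]
ee_rot: [-3.139, 0.001, 0.105]
wrist_force: [0.0, 0.7, -0.2]
width: 0.0469
```

```bash
python3 st.py; python3 - <<'E'
from h import *
p=np.load("p.npy")
s=snapshot("scene")[:,:,::-1].copy(); t=snapshot("top")[:,:,::-1].copy()
h=np.array([[-.045,.1025,.048],[-.045,.0175,.048]])
S=cv2.resize(s[175:305,250:410],None,fx=2.5,fy=2.5,interpolation=2); T=cv2.resize(t[125:255,220:345],None,fx=2.5,fy=2.5,interpolation=2)
for q in (proj("scene",w2(p,h))-[250,175]+.5)*2.5: cv2.drawMarker(S,tuple(int(v) for v in q),(0,255,0),0,8,1)
for q in (proj("top",w2(p,h))-[220,125]+.5)*2.5: cv2.drawMarker(T,tuple(int(v) for v in q),(0,255,0),0,8,1)
a=cv2.resize(cv2.imread("pics/a8.png"),None,fx=.5,fy=.5)
a=cv2.copyMakeBorder(a,0,0,0,712-a.shape[1],0)
cv2.imwrite("pics/f.png",np.vstack([np.hstack([S,T]),a]))
E
```

```text
warmer mm [-271.2 -314.8  167.7] rot [-3.1393e+00  1.1000e-03  1.0460e-01] want yaw 0.1069 F [ 0.01  0.71 -0.19] w 0.04689827052147054 t 17.8
```

View pics/f.png

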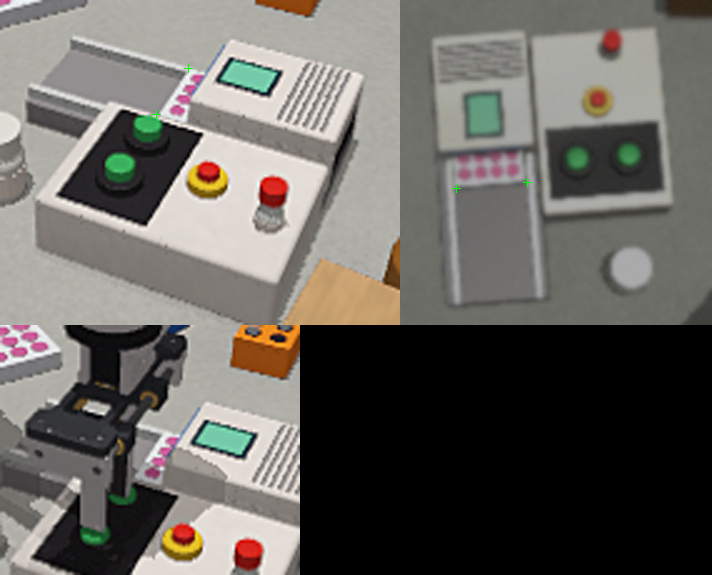

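The final picture shows the plate's near edge on the predicted home line (green marks). Both keys are up, both were seen down in the press picture, and the jar, vial and stop key have not moved. I'm handing in.

```bash
python3 -c "
from bench import *
print(close_job())"
```

```text
the job is handed in; nothing more can be done
None
```

The job is done and handed in at about 18 s of the 58 s allowed; no verdict was reported.

- **Plate:** I pushed it along the channel with the half-open fingertips, keeping it on the deck, until the force rose to about 10 N. The fingertips were then within about 1 mm of where they should be with the plate home. In the last picture its near edge lies on the predicted home line, to within about 2 mm.
- **Start keys:** I pressed both together, one fingertip on each, by 6 to 7.5 mm of travel. The force was about 7 N in total, which fits two keys, and I held them down for over 5 s. One picture shows both down during the hold. After release both look up, and the arm is clear with no force on it.
- **Everything else:** the stop key, vial and jar look unmoved in the last picture. The racks, tip box and bottle were outside that crop; I did not go near them.

**One disagreement:** the reported tool point lies about 31 mm beyond the visible fingertips along the tool axis. The pictures showed it, and the key contact height and a reading below deck height with no force confirmed it. I allowed for that in every height.

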